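Unlatch the contact grill and hold its lid open

TASK

The contact grill on the counter is locked shut and its plates need wiping. Take the round latch knob on the tongue at the lid's front, pull it sideways against its spring until the catch is free, and while it is pulled lift the lid by the knob until the knob is at least 10 cm higher than it was; finish while still gripping the knob and holding the lid still up there, since it falls shut by itself. Leave the jar, the can and the mug where they stand.

Things in the scene. Friction and masses are not known exactly. Their poses are not given: they have to be found in the camera images.
- press: Contact grill, fixed: black base 260 x 280 x 58 mm (x, y, z), steel lid on it, top at z = 102 mm. Origin: centre of its underside, on the counter. x points from the front (latch) to the rear (hinge), z up; only place and yaw vary. A steel tongue 70 mm wide, top at z = 98 mm, juts from the lid's front to x = -190 mm, over a round-headed catch stud on the base at x = -160, y = 0.
- lid_hinge (a point): Middle of the lid's hinge line, fixed to the press at x = 125, y = 0, z = 75 mm of its frame; the hinge runs along the press's y axis.
- lid (a joint): Lid angle, rad: 0 closed, grows as the lid's front rises, stop at 1.2. The lid (0.5 to 1.0 kg) has no stay and falls shut when let go. While the latch is not pulled it rises only about 0.01 rad before the latch tooth catches under the stud.
- latch (a joint): Latch slide on the tongue, m: 0 locked, grows as the knob is pulled along the press's +y (leftwards as seen from the robot), stop at 0.016; the stud is clear from 0.008. Spring force 4 N at 0, 8 N at 0.016; it springs back when let go.
- latch_knob: Black round knob, a disc 30 mm across, 14 mm thick, axis along the press's y: pinch its flat faces from above, fingers closing along y. Origin: disc centre; locked at x = -160, y = 0, z = 131 mm of the press (285 mm before, 56 mm above the hinge line). A thin stem joins it to a strap whose top is 27 mm below the centre. Moves with the latch, turns with the lid; axes as the press's when shut.
- jar: Amber glass jar with a steel cap, 72 mm across, 120 mm tall, standing beside the grill; leave alone. Origin: centre of its underside.
- can: Food can with a paper label, 68 mm across, 100 mm tall, standing beside the grill; leave alone. Origin: centre of its underside.
- mug: White mug, 80 mm across, 90 mm tall, standing beside the grill; leave alone. Origin: centre of its underside.

How it is judged:
By the outcome, as a careful person would: the job done as asked, in the order asked, and still so for the second after the job is handed in, while the arm keeps its last pose, push and grip.
It also fails if it takes over 35 s, if anything falls off the work surface, if the arm or the gripper's body presses on something with over 40 N, if the wrist force passes 120 N, or if a joint passes its speed limit or range.

ROBOT

A 6-joint arm with a two-finger parallel gripper is mounted at the origin on the work surface. World frame = base frame: x ahead of the robot, y to its left, z up, the work surface at z = 0. Lengths are in m, angles in degrees, forces in N, time in s.
With the tool pointing down it reaches from about 0.35 to 0.725 m from the base axis. Payload 6 kg.
Tool frame: the origin (TCP) lies on the centre line of the jaws, within the pads' length; the fingertips stand finger_overhang ahead of it and the grasp point (between the pads) lies 6 mm ahead of it (finger_overhang is the distance from the TCP to the fingertips, in m); y points along the fingers, x is the direction in which the jaws open and shut, and the axes are right-handed (so a half turn about y gives the same grasp; the last joint's range is limited). The gripper opens to 85 mm and grips with 20 to 120 N. Pads are 22 mm wide; open, the fingers measure 114 mm over their backs; the gripper's body (76 mm by 85 mm) begins 54 mm behind the grasp point. The pads swing forward as they close: fully open they stand 13 mm farther back than shut.
Start: joints at [-57.026, 2.303, 4.859, 0, -92.561, -19.12], TCP at [0.144, -0.583, 0.256] pointing down, gripper open.
Joint ranges: [-146.85, 146.85], [-73.84, 115.35], [-62.03, 85.46], [-188.31, 113.3], [-161.28, -10.13], [-171.36, 171.36]. Speed limits (degrees/s): [147.25, 147.25, 172.46, 180, 180, 180].

INTERFACE

Orientations are given as [roll, pitch, yaw] about the fixed x, y, z axes, in that order (R = Rz(yaw) Ry(pitch) Rx(roll)).
In Python, from station import get_state, grab_frame, finish_job, cut_out, finger_overhang gives the robot as it stands. The module is installed in compiled form; this text tells all that it offers.
- The arm moves only by the tool play_rows, never from a script. Its argument "moves" is a list of rows, each an object of numbers: "x", "y", "z": the shift along the tool's x, y, z in m; "ax", "ay", "az": the turn, a rotation vector about the tool's x, y, z in rad; "fingers": the opening in per cent of the stroke, from 0 (shut) to 100 (fully open). A call has 1 to 10 rows; each row shifts and turns the commanded pose from where the row before left it, along the tool's axes as they then stand; what a row does not reach is not made up. A row lasts 1/10 s, in which the tool goes at most 50 mm and 8.59 degrees, less where a joint would pass 70% of its speed; a pose out of reach is approached as far as the arm can. A call with a gripper value outside its range is refused whole. The fingers move at their own pace and stop on an object; the grip force is fixed at half the most. Time passes only in rows, so rows that do not move let the fingers close. It gives the time, the measured TCP pose, the force and the opening at its end, in the units of the state.
- get_state(): the state, without advancing time (a new reading comes with each control period).
- grab_frame(name): name is "side" or "top"; returns a dict with "color" (480x640x3 uint8, blue, green, red), "depth" (480x640 float32, m along the optical axis (not along the pixel's ray), 0 where there is no reading), "fx", "fy", "cx", "cy" (pixels), "D" ([k1, k2, p1, p2, k3] as OpenCV has them; the pictures are not rectified), "origin" and "attitude" of the camera in the world. Camera axes: x right, y down, z forward; pixel columns grow to the right and rows downward; lengths in m; the calibration is good to about 2 mm. A picture is of the moment at which its call begins.
- finish_job(): hands the job in, once; it reports no verdict.
Trained networks look in the newest picture that a camera, given by its name, has taken for a name from the list of things; names that differ only in an ending like _2 or _b are one class to them, and where a whole thing is asked for, a point or a joint stands for the part that bears it (a point fixed in the world has none). Each returns a list of dicts, best first, with "p" (0 to 1); they miss things now and then, are a little off and sometimes report something else, mostly with a low value. They report only what shows in the picture. A call takes as long as a camera call.
- cut_out(camera, query): "mask" (480x640 bool, what is visible of it) and "rect" ([left, top, width, height] in pixels, round what is visible of it).
The state is a dict: "clock": time; "q": joint angles; "dq": joint speeds; "effort": joint torques, N m; "tool_pos": TCP position; "orientation": TCP orientation; "wrist_force": force on the tool from outside, world axes, zero at the start; "moment": the same for the moment, N m; "opening": opening from 0.0 (shut) to 1.0 (fully open).
Only numpy, scipy, OpenCV 4.12 (cv2) and the standard library are available. Lean on these libraries where they do the work, as an engineer would, in place of code of your own. Each camera call takes 0.05 s, during which the arm holds its last target. There are 200 camera calls.

## Working session

There is one attempt and no reset: what is moved stays moved. The work goes in short steps, Python scripts to look and compute and a tool call to move; the robot and the scene stay as the last step left them, time stands still between calls to the robot, and variables do not carry over. Pictures are saved under pics/ and viewed, about 8 in all and at most 12, crops included, and the job is handed in when it is done.

Besides the shell and the picture viewer there is one more tool, called after "Request:" by a JSON object that holds its "fn" and its "kwargs", one argument or row to a line. play_rows: Moves the arm, as the interface text tells. Its arguments: {"type":"object","properties":{"moves":{"type":"array","items":{"type":"object","properties":{"x":{"type":"number"},"y":{"type":"number"},"z":{"type":"number"},"ax":{"type":"number"},"ay":{"type":"number"},"az":{"type":"number"},"fingers":{"type":"number"}}}}},"required":["moves"]}

```bash
mkdir -p pics; cat > h.py <<'E'
import numpy as np, cv2
from scipy.spatial.transform import Rotation as R
from station import *
def rot(e): return R.from_euler('xyz',e,degrees=True).as_matrix()
def pts(f,mask):
    v,u=np.nonzero(mask&(f['depth']>0)); d=f['depth'][v,u]
    K=np.array([[f['fx'],0,f['cx']],[0,f['fy'],f['cy']],[0,0,1]])
    n=cv2.undistortPoints(np.stack([u,v],1).astype(np.float64)[:,None],K,np.array(f['D'],float))[:,0]
    return np.c_[n*d[:,None],d]@rot(f['attitude']).T+np.array(f['origin'])
E
python3 - <<'E'
from h import *
s=get_state();print({k:np.round(v,3) for k,v in s.items()},finger_overhang)
ims=[]
for c in('side','top'):
    f=grab_frame(c);ims.append(f['color']);print(c,np.round(f['origin'],3),f['attitude'],f['fx'])
    cv2.imwrite(f'pics/{c}0.png',f['color'])
    for n in('press','latch_knob','jar','can','mug'):
        for r in cut_out(c,n)[:2]:
            P=pts(f,r['mask'])
            print(n,round(r['p'],2),r['rect'],len(P),np.round(np.median(P,0),3) if len(P) else '',np.round(np.percentile(P,[3,97],axis=0),3).tolist() if len(P) else '')
E
```

```text
{'clock': np.float64(0.0), 'q': array([-5.7026e+01,  2.3400e+00,  4.8010e+00, -2.6000e-02, -9.2562e+01,
       -1.9121e+01]), 'dq': array([ 0.046,  0.016,  0.085,  0.115,  0.068, -0.019]), 'effort': array([ 1.0000e-03, -3.6821e+01,  3.4741e+01,  6.9330e+00, -5.0000e-03,
        0.0000e+00]), 'tool_pos': array([ 0.144, -0.582,  0.255]), 'orientation': array([-8.99910e+01, -1.03000e-01,  1.03854e+02]), 'wrist_force': array([ 0.893, -0.055,  0.484]), 'moment': array([-0.006,  0.02 ,  0.016]), 'opening': np.float64(0.997)} 0.025
side [0.306 0.795 0.857] [-131.55492755    1.34292697 -160.64307338] 558.183185209776
press 0.58 [194.8, 194.7, 177.5, 140.6] 16589 [0.635 0.062 0.101] [[0.492, -0.101, 0.026], [0.782, 0.154, 0.105]]
press 0.22 [347.5, 241.7, 13.8, 18.7] 223 [0.504 0.025 0.134] [[0.492, 0.012, 0.104], [0.517, 0.028, 0.146]]
latch_knob 0.61 [349.4, 242.9, 13.9, 16.2] 180 [0.503 0.025 0.134] [[0.492, 0.017, 0.106], [0.515, 0.028, 0.145]]
jar 0.85 [233.6, 322.7, 47.1, 70.1] 2567 [0.597 0.297 0.093] [[0.572, 0.254, 0.01], [0.632, 0.312, 0.121]]
can 0.62 [326.2, 163.1, 27.3, 48.6] 118
[... 353 characters left out ...]
12, 0.059], [0.786, 0.137, 0.106]]
press 0.16 [258.7, 153.1, 119.4, 132.1] 12814 [0.647 0.015 0.101] [[0.501, -0.111, 0.085], [0.782, 0.139, 0.106]]
latch_knob 0.67 [296.5, 265.1, 27.3, 14.1] 320 [0.507 0.029 0.105] [[0.494, 0.002, 0.1], [0.52, 0.061, 0.146]]
latch_knob 0.52 [309.8, 262.0, 12.6, 13.8] 88 [0.506 0.019 0.142] [[0.493, 0.013, 0.103], [0.519, 0.026, 0.147]]
jar 0.97 [189.3, 215.7, 38.5, 34.2] 1043 [0.598 0.266 0.117] [[0.573, 0.241, 0.017], [0.632, 0.3, 0.123]]
can 0.75 [413.3, 213.6, 31.1, 33.1] 862 [ 0.613 -0.245  0.098] [[0.589, -0.277, 0.02], [0.646, -0.219, 0.103]]
mug 0.67 [419.4, 264.9, 51.3, 37.0] 1340 [ 0.487 -0.296  0.033] [[0.448, -0.327, 0.0], [0.521, -0.236, 0.091]]
```

```bash
python3 - <<'E'
from h import *
f=grab_frame('top');r=cut_out('top','press')[0]
P=pts(f,r['mask']);L=P[(P[:,2]>.096)&(P[:,2]<.108)]
big=L[L[:,0]>np.percentile(L[:,0],8)]
print('lid rect',cv2.minAreaRect(big[:,:2].astype(np.float32)*1000), np.median(L[:,2]))
import cv2
for c,name in(('top','top'),('side','side')):
    f=grab_frame(c)
    M=pts(f,np.ones((480,640),bool))
    k=M[(abs(M[:,0]-.505)<.04)&(abs(M[:,1]-.018)<.04)&(M[:,2]>.112)&(M[:,2]<.16)]
    print(c,len(k),k.min(0).round(4),k.max(0).round(4),k.mean(0).round(4), cv2.minAreaRect(k[:,:2].astype(np.float32)*1000))
a=cv2.imread('pics/top0.png')[120:340,170:490];b=cv2.imread('pics/side0.png')[140:360,160:480]
cv2.imwrite('pics/a.png',cv2.resize(np.vstack([a,b]),(0,0),fx=1.36,fy=1.36,interpolation=cv2.INTER_CUBIC))
E
```

```text
lid rect ((660.0071411132812, 13.42547607421875), (267.7545166015625, 240.48475646972656), 87.77542114257812) 0.10154874188470653
top 89 [0.4924 0.0128 0.1168] [0.5222 0.0261 0.1505] [0.5058 0.0196 0.1409] ((507.28485107421875, 19.419509887695312), (29.817651748657227, 13.312957763671875), 0.18231861293315887)
side 201 [0.4899 0.0107 0.1122] [0.5194 0.0287 0.1493] [0.504  0.0233 0.1343] ((504.6108093261719, 19.928829193115234), (18.0929012298584, 28.987272262573242), 86.64803314208984)
```

View pics/a.png

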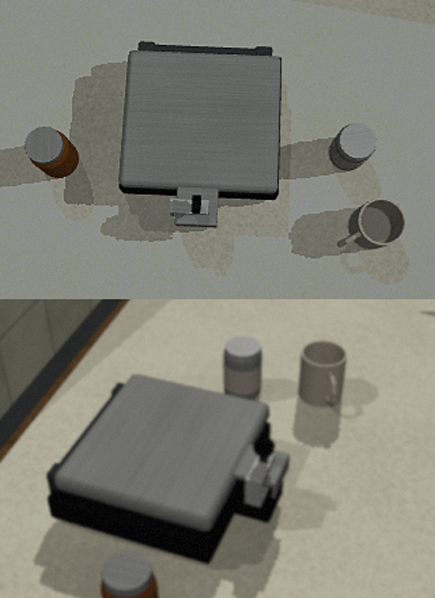

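The view shows the grill in the centre with the knob at (197,205) of the crop, the jar to the left, and the can and mug to the right. The yaw is about -2.25°, and the knob is at about (0.506, 0.0195, 0.132).

Request:
{"fn": "play_rows", "kwargs": {
  "moves": [
    {"ay":0.1,"fingers":100},
    {"ay":0.1},
    {"ay":0.081},
    {"x":0.036,"z":-0.02},
    {"x":0.036,"z":-0.02},
    {"x":0.036,"z":-0.02},
    {"x":0.036,"z":-0.02},
    {"x":0.036,"z":-0.02},
    {"x":0.036,"z":-0.02},
    {"x":0.036,"z":-0.02}
  ]
}}

```text
validation failed for argument at $.mo...
```

Request:
{"fn": "play_rows", "kwargs": {
  "moves": [
    {"x":0.036,"z":-0.02},
    {"x":0.036,"z":-0.02},
    {"x":0.036,"z":-0.02},
    {"x":0.036,"z":-0.02},
    {"x":0.036,"z":-0.02},
    {"x":0.036,"z":-0.02},
    {"x":0.036,"z":-0.02},
    {"x":0.036,"z":-0.02},
    {"x":0.036,"z":-0.02},
    {"x":0.004}
  ]
}}

```text
validation failed for argument at $.mo...
```

Request:
{"fn": "play_rows", "kwargs": {
  "moves": [
    {},
    {}
  ]
}}

```text
validation failed for argument at $.mo...
```

Request:
{"fn": "play_rows", "kwargs": {
  "moves": [
    {"x":0,"y":0,"z":0,"ax":0,"ay":0.1,"az":0,"fingers":100},
    {"x":0,"y":0,"z":0,"ax":0,"ay":0.1,"az":0,"fingers":100},
    {"x":0,"y":0,"z":0,"ax":0,"ay":0.081,"az":0,"fingers":100},
    {"x":0.036,"y":0,"z":-0.02,"ax":0,"ay":0,"az":0,"fingers":100},
    {"x":0.036,"y":0,"z":-0.02,"ax":0,"ay":0,"az":0,"fingers":100},
    {"x":0.036,"y":0,"z":-0.02,"ax":0,"ay":0,"az":0,"fingers":100},
    {"x":0.036,"y":0,"z":-0.02,"ax":0,"ay":0,"az":0,"fingers":100},
    {"x":0.036,"y":0,"z":-0.02,"ax":0,"ay":0,"az":0,"fingers":100},
    {"x":0.036,"y":0,"z":-0.02,"ax":0,"ay":0,"az":0,"fingers":100},
    {"x":0.036,"y":0,"z":-0.02,"ax":0,"ay":0,"az":0,"fingers":100}
  ]
}}

```text
clock: 1.8
tool_pos: [0.2939, -0.3348, 0.2565]
orientation: [-90.0, 0.0, 87.7]
wrist_force: [1.7, 0.7, -0.5]
opening: 0.996
```

Request:
{"fn": "play_rows", "kwargs": {
  "moves": [
    {"x":0.036,"y":0,"z":-0.02,"ax":0,"ay":0,"az":0,"fingers":100},
    {"x":0.036,"y":0,"z":-0.02,"ax":0,"ay":0,"az":0,"fingers":100},
    {"x":0.036,"y":0,"z":-0.02,"ax":0,"ay":0,"az":0,"fingers":100},
    {"x":0.036,"y":0,"z":-0.02,"ax":0,"ay":0,"az":0,"fingers":100},
    {"x":0.036,"y":0,"z":-0.02,"ax":0,"ay":0,"az":0,"fingers":100},
    {"x":0.036,"y":0,"z":-0.02,"ax":0,"ay":0,"az":0,"fingers":100},
    {"x":0.036,"y":0,"z":-0.02,"ax":0,"ay":0,"az":0,"fingers":100},
    {"x":0.036,"y":0,"z":-0.02,"ax":0,"ay":0,"az":0,"fingers":100},
    {"x":0.036,"y":0,"z":-0.02,"ax":0,"ay":0,"az":0,"fingers":100},
    {"x":0.036,"y":0,"z":-0.02,"ax":0,"ay":0,"az":0,"fingers":100}
  ]
}}

```text
clock: 2.8
tool_pos: [0.508, 0.0174, 0.2566]
orientation: [-90.0, -0.0, 87.8]
wrist_force: [0.5, -0.6, -0.5]
opening: 1.0
```

Request:
{"fn": "play_rows", "kwargs": {
  "moves": [
    {"x":0,"y":0,"z":0,"ax":0,"ay":0,"az":0,"fingers":100},
    {"x":0,"y":0,"z":0,"ax":0,"ay":0,"az":0,"fingers":100}
  ]
}}

```text
clock: 3.0
tool_pos: [0.5075, 0.0163, 0.2559]
orientation: [-89.9, 0.0, 87.8]
wrist_force: [-0.4, -0.3, -0.1]
opening: 0.999
```

Request:
{"fn": "play_rows", "kwargs": {
  "moves": [
    {"x":0.003,"y":0.02,"z":0.001,"ax":0,"ay":0,"az":0,"fingers":100},
    {"x":0,"y":0.02,"z":0,"ax":0,"ay":0,"az":0,"fingers":100},
    {"x":0,"y":0.02,"z":0,"ax":0,"ay":0,"az":0,"fingers":100},
    {"x":0,"y":0.02,"z":0,"ax":0,"ay":0,"az":0,"fingers":100},
    {"x":0,"y":0.02,"z":0,"ax":0,"ay":0,"az":0,"fingers":100},
    {"x":0,"y":0.017,"z":0,"ax":0,"ay":0,"az":0,"fingers":100},
    {"x":0,"y":0,"z":0,"ax":0,"ay":0,"az":0,"fingers":100},
    {"x":0,"y":0,"z":0,"ax":0,"ay":0,"az":0,"fingers":100}
  ]
}}

```text
clock: 3.8
tool_pos: [0.5065, 0.0179, 0.1403]
orientation: [-90.1, 0.0, 87.7]
wrist_force: [0.5, -0.4, 1.3]
opening: 0.999
```

```bash
python3 - <<'E'
from h import *
f=grab_frame('side');cv2.imwrite('pics/b.png',cv2.resize(f['color'][160:320,260:460],(0,0),fx=3.5,fy=3.5))
s=get_state();print(s['tool_pos'],s['wrist_force'])
E
```

```text
[0.50691715 0.01817011 0.14086595] [ 0.46817449  0.51774915 -0.65410414]
```

View pics/b.png

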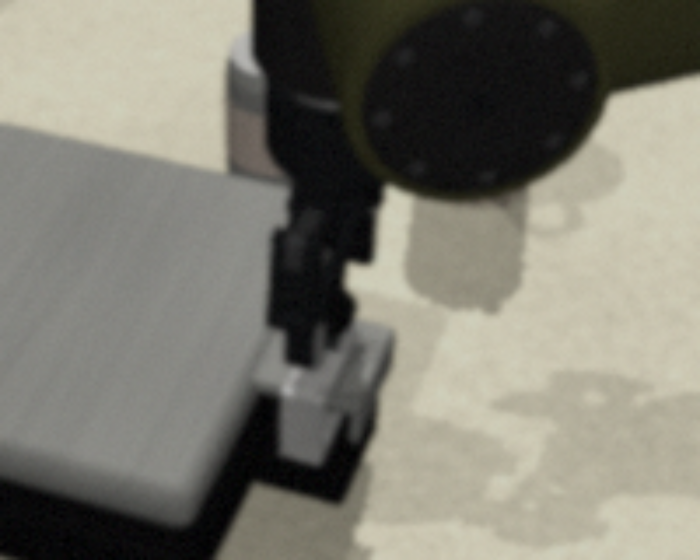

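The near finger (about 310,300) stands in line with the knob and clear of the strap. Next I go a little lower and close.

Request:
{"fn": "play_rows", "kwargs": {
  "moves": [
    {"x":0.001,"y":0.003,"z":0,"ax":0,"ay":0,"az":0,"fingers":100},
    {"x":0,"y":0,"z":0,"ax":0,"ay":0,"az":0,"fingers":0},
    {"x":0,"y":0,"z":0,"ax":0,"ay":0,"az":0,"fingers":0},
    {"x":0,"y":0,"z":0,"ax":0,"ay":0,"az":0,"fingers":0},
    {"x":0,"y":0,"z":0,"ax":0,"ay":0,"az":0,"fingers":0},
    {"x":0,"y":0,"z":0,"ax":0,"ay":0,"az":0,"fingers":0},
    {"x":0,"y":0,"z":0,"ax":0,"ay":0,"az":0,"fingers":0},
    {"x":0,"y":0,"z":0,"ax":0,"ay":0,"az":0,"fingers":0},
    {"x":0,"y":0,"z":0,"ax":0,"ay":0,"az":0,"fingers":0},
    {"x":0,"y":0,"z":0,"ax":0,"ay":0,"az":0,"fingers":0}
  ]
}}

```text
clock: 4.85
tool_pos: [0.5066, 0.0196, 0.1365]
orientation: [-90.0, 0.0, 87.7]
wrist_force: [-0.6, -1.1, 1.3]
opening: 0.158
```

Request:
{"fn": "play_rows", "kwargs": {
  "moves": [
    {"x":0,"y":0,"z":0,"ax":0,"ay":0,"az":0,"fingers":0},
    {"x":0,"y":0,"z":0,"ax":0,"ay":0,"az":0,"fingers":0},
    {"x":0,"y":0,"z":0,"ax":0,"ay":0,"az":0,"fingers":0}
  ]
}}

```text
clock: 5.15
tool_pos: [0.5066, 0.0196, 0.1364]
orientation: [-90.0, 0.0, 87.8]
wrist_force: [-1.5, -0.8, 1.5]
opening: 0.155
```

Opening of about 13 mm means the knob is gripped. Now I pull it sideways.

Request:
{"fn": "play_rows", "kwargs": {
  "moves": [
    {"x":0.003,"y":0,"z":0,"ax":0,"ay":0,"az":0,"fingers":0},
    {"x":0.003,"y":0,"z":0,"ax":0,"ay":0,"az":0,"fingers":0},
    {"x":0.003,"y":0,"z":0,"ax":0,"ay":0,"az":0,"fingers":0},
    {"x":0.003,"y":0,"z":0,"ax":0,"ay":0,"az":0,"fingers":0},
    {"x":0.001,"y":0,"z":0,"ax":0,"ay":0,"az":0,"fingers":0},
    {"x":0,"y":0,"z":0,"ax":0,"ay":0,"az":0,"fingers":0},
    {"x":0,"y":0,"z":0,"ax":0,"ay":0,"az":0,"fingers":0},
    {"x":0,"y":0,"z":0,"ax":0,"ay":0,"az":0,"fingers":0}
  ]
}}

```text
clock: 5.95
tool_pos: [0.5071, 0.0318, 0.1365]
orientation: [-90.0, 0.1, 87.7]
wrist_force: [-1.0, -7.2, 2.3]
opening: 0.155
```

The latch is at about 12 mm, and the 7 N side force matches its spring. I start the lift along the arc.

Request:
{"fn": "play_rows", "kwargs": {
  "moves": [
    {"x":0,"y":-0.0085,"z":-0.002,"ax":0.03,"ay":0,"az":0,"fingers":0},
    {"x":0,"y":-0.0085,"z":-0.002,"ax":0.03,"ay":0,"az":0,"fingers":0},
    {"x":0,"y":-0.0085,"z":-0.002,"ax":0.03,"ay":0,"az":0,"fingers":0},
    {"x":0,"y":0,"z":0,"ax":0,"ay":0,"az":0,"fingers":0},
    {"x":0,"y":0,"z":0,"ax":0,"ay":0,"az":0,"fingers":0}
  ]
}}

```text
clock: 6.45
tool_pos: [0.5132, 0.0316, 0.1602]
orientation: [-84.7, 0.1, 87.7]
wrist_force: [-1.3, -7.9, -2.2]
opening: 0.156
```

Request:
{"fn": "play_rows", "kwargs": {
  "moves": [
    {"x":0,"y":-0.0085,"z":-0.002,"ax":0.03,"ay":0,"az":0,"fingers":0},
    {"x":0,"y":-0.0085,"z":-0.002,"ax":0.03,"ay":0,"az":0,"fingers":0},
    {"x":0,"y":-0.0085,"z":-0.002,"ax":0.03,"ay":0,"az":0,"fingers":0},
    {"x":0,"y":-0.0085,"z":-0.002,"ax":0.03,"ay":0,"az":0,"fingers":0},
    {"x":0,"y":-0.0085,"z":-0.002,"ax":0.03,"ay":0,"az":0,"fingers":0},
    {"x":0,"y":-0.0085,"z":-0.002,"ax":0.03,"ay":0,"az":0,"fingers":0},
    {"x":0,"y":0,"z":0,"ax":0,"ay":0,"az":0,"fingers":0}
  ]
}}

```text
clock: 7.15
tool_pos: [0.5333, 0.0306, 0.2093]
orientation: [-74.2, 0.2, 87.7]
wrist_force: [-7.7, -6.9, -0.6]
opening: 0.155
```

Request:
{"fn": "play_rows", "kwargs": {
  "moves": [
    {"x":0,"y":-0.0085,"z":-0.002,"ax":0.03,"ay":0,"az":0,"fingers":0},
    {"x":0,"y":-0.0085,"z":-0.002,"ax":0.03,"ay":0,"az":0,"fingers":0},
    {"x":0,"y":-0.0085,"z":-0.002,"ax":0.03,"ay":0,"az":0,"fingers":0},
    {"x":0,"y":-0.0085,"z":-0.002,"ax":0.03,"ay":0,"az":0,"fingers":0},
    {"x":0,"y":-0.0085,"z":-0.002,"ax":0.03,"ay":0,"az":0,"fingers":0},
    {"x":0,"y":-0.0085,"z":-0.002,"ax":0.03,"ay":0,"az":0,"fingers":0},
    {"x":0,"y":-0.0085,"z":-0.002,"ax":0.03,"ay":0,"az":0,"fingers":0},
    {"x":0,"y":0,"z":0,"ax":0,"ay":0,"az":0,"fingers":0},
    {"x":0,"y":0,"z":0,"ax":0,"ay":0,"az":0,"fingers":0},
    {"x":0,"y":0,"z":0,"ax":0,"ay":0,"az":0,"fingers":0}
  ]
}}

```text
clock: 8.15
tool_pos: [0.567, 0.0292, 0.2605]
orientation: [-62.3, 0.1, 87.7]
wrist_force: [-7.0, -6.6, 1.4]
opening: 0.154
```

```bash
python3 - <<'E'
from h import *
f=grab_frame('side');cv2.imwrite('pics/c.png',cv2.resize(f['color'][100:400,140:460],(0,0),fx=1.8,fy=1.8))
s=get_state();print(s['tool_pos'],s['wrist_force'],s['dq'],s['opening'])
for n in('jar','can','mug'):
    r=cut_out('side',n)
    if r: print(n,r[0]['rect'],np.median(pts(f,r[0]['mask']),0).round(3))
E
```

```text
[0.56696809 0.02921498 0.26044523] [-7.22099537 -6.13896161  1.28004324] [ 0.01087105 -0.04821432 -0.09351921  0.10451744  0.16437548 -0.02302068] 0.1547030808332197
jar [236.9, 325.4, 42.3, 70.0] [0.597 0.297 0.094]
can [330.4, 165.1, 22.7, 28.1] [ 0.598 -0.249  0.097]
mug [379.7, 168.2, 33.1, 51.0] [ 0.484 -0.261  0.061]
```

View pics/c.png

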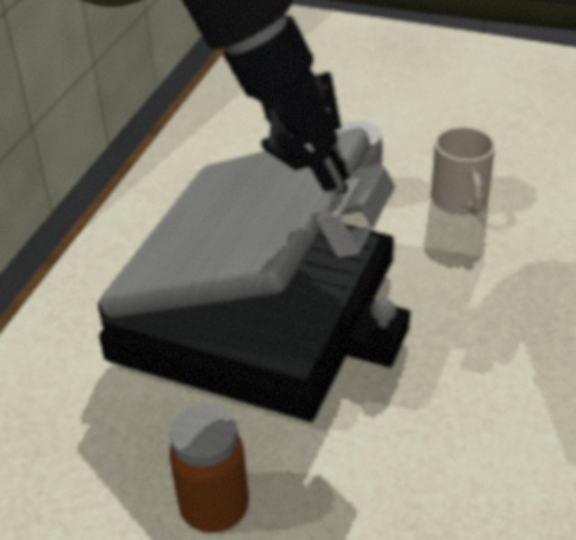

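The lid is clearly open, with the knob still in the jaws (about 335,180) and the bare stud showing below at (383,312). The jar, can and mug are standing where they were. I check that it holds still, then hand in.

Request:
{"fn": "play_rows", "kwargs": {
  "moves": [
    {"x":0,"y":0,"z":0,"ax":0,"ay":0,"az":0,"fingers":0},
    {"x":0,"y":0,"z":0,"ax":0,"ay":0,"az":0,"fingers":0},
    {"x":0,"y":0,"z":0,"ax":0,"ay":0,"az":0,"fingers":0},
    {"x":0,"y":0,"z":0,"ax":0,"ay":0,"az":0,"fingers":0},
    {"x":0,"y":0,"z":0,"ax":0,"ay":0,"az":0,"fingers":0}
  ]
}}

```text
clock: 8.85
tool_pos: [0.5669, 0.0292, 0.2604]
orientation: [-62.3, 0.1, 87.7]
wrist_force: [-7.5, -6.2, 0.7]
opening: 0.153
```

```bash
python3 -c "
from station import *
s=get_state();print(s['tool_pos'],s['wrist_force'],s['opening']);print(finish_job())"
```

```text
[0.56694737 0.02924054 0.26041457] [-7.50322313 -6.21523937  0.67810875] 0.15302811537462577
the job is handed in; nothing more can be done
None
```

The grill lid is open and held, and the job is handed in at about 9 s on the clock. I gripped the latch knob, pulled it about 12 mm to the left until the catch was free, then lifted the lid by it through about 0.48 rad.

**Final state:** by the arm's pose, the knob is about 12.5 cm higher than it was. It was still gripped (opening about 13 mm), and the arm stayed still over the last 0.5 s of rows before hand-in. The last force reading, about 6 N sideways, fits the latch spring still being pulled.

**Other things on the counter:** in the last picture the jar and mug measured within 1 mm of their first positions. The can's reading shifted by 1–3 cm. The arm partly hides it there and it still stands in the picture, so I take the shift as an effect of the view; I did not measure it again. No other check failed or disagreed.

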